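# Start the clamp-bar screw on the litho press bed

## Robot

A 6-joint arm with a two-finger parallel gripper is mounted at the origin on the work surface. World frame = base frame: x ahead of the robot, y to its left, z up, the work surface at z = 0. Lengths are in m, angles in degrees, forces in N, time in s.
With the tool pointing down it reaches from about 0.25 to 0.725 m from the base axis. Payload 9.7 kg.
Tool frame: the origin (TCP) lies midway between the tips of the shut fingers; the grasp point (between the pads) lies bot.hold_point_z behind it (bot.hold_point_z is the distance from the TCP to the grasp point, in m); z points along the fingers, y is the line along which they close (so a half turn about z gives the same grasp; the last joint's range is limited). The gripper opens to 85 mm and grips with 20 to 120 N. Pads are 22 mm wide; open, the fingers measure 114 mm over their backs; the gripper's body (76 mm by 85 mm) begins 54 mm behind the grasp point. The pads swing forward as they close: fully open they stand 13 mm farther back than shut.
Start: joints at [-75.287, 4.979, 10.078, 95.1, 0, 90], TCP at [0.14, -0.532, 0.231] pointing down, gripper open.
Joint ranges: [-179.16, 179.16], [-48.56, 103.87], [-65.8, 70.77], [-126.05, 130.52], [-82.76, 87.17], [-180, 180]. Speed limits (degrees/s): [127.2, 127.2, 147.25, 180, 180, 180].

## Interface

Orientations are given as [roll, pitch, yaw] about the fixed x, y, z axes, in that order (R = Rz(yaw) Ry(pitch) Rx(roll)).
In Python, from workcell import bot, camera, camera_model, ticket gives the robot as it stands.
- The arm moves only by the tool send_rows, never from a script. Its argument "targets" is text: rows parted by semicolons, each of 5 numbers parted by spaces: the shift along the tool's x, y, z in mm, then the turn about the tool's z in degrees, then the closure in counts, from 0 (fully open) to 255 (shut). A call has 1 to 20 rows; each row is the pose to reach, as a shift and turn from the pose commanded when the call began, along the tool's axes at that moment; what a row does not reach only later rows make up. A row lasts 1/8 s, in which the tool goes at most 62.5 mm and 10.7 degrees, less where a joint would pass 70% of its speed; a pose out of reach is approached as far as the arm can. A call with a gripper value outside its range is refused whole. The fingers move at their own pace and stop on an object; "newtons" is the grip in N (left out, the last holds). Time passes only in rows, so rows that repeat a pose let the fingers close. It gives the time, the measured TCP pose, the force, the opening and the grip force at its end, in the units of the state.
- bot.get_obs(): the state, without advancing time (a new reading comes with each control period).
- camera(name): name is "scene" or "top" or "wrist"; returns the picture (480x640x3 uint8, blue, green, red); there is no depth.
- camera_model(name): a dict with "K" (3x3 intrinsics, pixels), "pose" (4x4, takes a point from camera to world coordinates); the wrist camera has in their place "T_tool_cam" (4x4, takes a point from camera to tool coordinates, whose origin is the TCP and whose axes are the flange's). Camera axes: x right, y down, z forward; pixel columns grow to the right and rows downward; lengths in m; the calibration is good to about 2 mm. A picture is of the moment at which its call begins: read the wrist's pose just before it. camera_model takes no time and is no camera call.
- ticket.job_done(): hands the job in; it is judged then, once.
The state is a dict: "time": time; "q": joint angles; "qd": joint speeds; "joint_efforts": joint torques, N m; "ee_pos": TCP position; "tcp_rot": TCP orientation; "wrist_force": force on the tool from outside, world axes, zero at the start; "torque": the same for the moment, N m; "opening": finger opening in m; "grasp_force": force on a finger pad.
Only numpy, scipy, OpenCV 4.12 (cv2) and the standard library are available. Lean on these libraries where they do the work, as an engineer would, in place of code of your own. Each camera call takes 0.05 s, during which the arm holds its last target. There are 200 camera calls.

## Task

One square-headed screw of the clamp bar stands high, only resting loose on the rim of its boss. Without lifting it out, turn it backward (anticlockwise seen from above) until it drops into the start of its thread, then forward (clockwise) one full turn, and finish with its head still held in the gripper. Leave the other things on the bench where they are.

Things in the scene. Friction and masses are not known exactly. Their poses are not given: they have to be found in the camera images.
- screw: Loose upright steel screw, 0.45 kg. Origin on its axis at the underside of its two thread teeth; z up to the head. Head 34 mm square (48 over corners), 40 to 70 mm above the origin, sides square to x and y. Shank 26 mm diameter, down to 25 mm below the origin. Teeth along +x and -x, 38 mm across, 9 mm wide, 3 mm thick; at the start they rest on the rim of the boss.
- screw_head (a point): Middle of the screw's square head, on the axis, 55 mm above the screw's origin; grip here or up to 8 mm higher. A head held up by the grip cannot drop: let it sink (press down lightly, about 5 N, or loosen the grip). If the grip holds it while turning forward, follow it down with the thread.
- screw_tooth (a point): Underside of the screw's +x tooth, 16.5 mm from the axis. The thread is coarse, right-handed, two-start: 16 mm down per full clockwise turn, about 1.3 mm axial play, it stays where it is when let go.
- boss_mouth (a point): Centre of the open boss's mouth, level with its rim, 78 mm above the bench; z up. Two rim notches, 80 degrees wide, lie toward its +x and -x: with the screw's teeth along this x axis (within 0.3 rad) it drops about 7 mm, and a wall stops it going further back. At the start the teeth are 0.75 to 1.5 rad clockwise of the notches.
- boss: The fixed open boss holding the loose screw: upright steel cylinder, 58 mm diameter, 62 mm tall; origin under its centre, on the bar. One clockwise turn after the drop the screw's origin is about 23 mm below the rim and the head's underside 17 mm above it; the thread goes on for about half a turn more.
- bar: Fixed grey clamp bar lying on the bench, 90 x 400 x 16 mm, long side along its y; origin under its centre. Three equal bosses stand on it 120 mm apart; the loose screw is in any one of them.
- boss_done1: One of the two bosses whose screw is already fully home: same cylinder (58 mm diameter, 62 mm tall), the same square head sitting right on its rim (top 108 mm above the bench). Fixed. Origin under its centre, on the bar.
- boss_done2: The other boss whose screw is already home, same sizes.
- washer: Loose steel washer, 42 mm across, 5 mm thick, lying on the bar between two bosses. Leave alone.
- ink_tin: Round metal ink tin, 76 mm across, 55 mm tall, near the bar. Leave alone.
- stone_small: Small slab of litho stone, 150 x 110 x 35 mm, near the bar. Leave alone.
- stone_large: Larger slab of litho stone, 200 x 160 x 45 mm, off to the left. Leave alone.
- wrench: Open-ended wrench lying flat, off to the right. Leave alone.
- bowl: White sponge bowl, 140 mm across, 60 mm tall. Leave alone.
- brush: Brush lying flat. Leave alone.
- ink_knife: Ink knife (spatula) lying flat. Leave alone.

How it is judged (in metres and radians):
On the way:
1. the screw has dropped into the start of its thread (z of screw in the frame of boss_mouth between -0.01 and -0.005 m and horizontal distance between screw and boss_mouth below 0.003 m and angle between screw's own z axis and vertical below 0.09 rad), for 0.1 s.
At the end, for the whole second after the job is handed in: the screw is one turn (within about a quarter turn) into its thread, 19 to 27 mm below the rim measured at its teeth, upright and in line with the boss, at rest, its head held by the fingers with more than 3 N (z of screw in the frame of boss_mouth between -0.027 and -0.019 m and horizontal distance between screw and boss_mouth below 0.003 m and angle between screw's own z axis and vertical below 0.09 rad and contact force between the fingers and screw above 3 N and linear speed of screw below 0.02 m/s and angular speed of screw below 0.3 rad/s); the arm keeps its last pose, push and grip.
It fails at once if the screw was lifted out of the boss (z of screw in the frame of boss_mouth above 0.015 m).
It fails at once if the screw was turned far forward while still up on the rim (z of screw in the frame of boss_mouth above -0.003 m and x of screw_tooth in the frame of boss_mouth below -0.008 m and y of screw_tooth in the frame of boss_mouth below -0.0066 m).
It fails at once if another thing on the bench was pushed away (more than 30 mm) (distance of any of washer, ink_tin, stone_small, stone_large, wrench, bowl, brush, ink_knife from where it was at the start of the episode above 0.03 m).
It also fails if it takes over 72 s, if anything falls off the work surface, if the arm or the gripper's body presses on something with over 40 N, if the wrist force passes 120 N, or if a joint passes its speed limit or range.

## Working session

There is one attempt and no reset: what is moved stays moved. The work goes in short steps, Python scripts to look and compute and a tool call to move; the robot and the scene stay as the last step left them, time stands still between calls to the robot, and variables do not carry over. Pictures are saved under pics/ and viewed, at most 10 in all, crops included, and the job is handed in when it is done.

Besides the shell and the picture viewer there is one more tool, called after "Request:" by a JSON object that holds its "op" and its "data", one argument or row to a line. send_rows: Moves the arm, as the interface text tells. Its arguments: {"type":"object","properties":{"targets":{"type":"string"},"newtons":{"type":"number"}},"required":["targets"]}

```bash
mkdir -p pics; ls
python3 - <<'E'
from workcell import bot,camera,camera_model
import cv2
o=bot.get_obs();print(o, bot.hold_point_z)
for n in("scene","top"):
    cv2.imwrite(f"pics/{n}0.png",camera(n)); m=camera_model(n); print(n,m["K"],m["pose"])
print(camera_model("wrist"))
E
```

```text
pics
{'time': 0.0, 'q': array([-7.52845127e+01,  5.00976250e+00,  1.00345518e+01,  9.50989922e+01,
       -1.73473393e-04,  8.99995194e+01]), 'qd': array([ 0.02190206,  0.06962682, -0.049645  ,  0.04279931,  0.00292832,
       -0.0595775 ]), 'joint_efforts': array([ 1.64345864e-03, -5.20386279e+01,  4.64802110e+01,  1.65098748e-02,
        1.05043343e-04,  5.84323288e-06]), 'ee_pos': array([ 0.13965236, -0.53174093,  0.23059677]), 'tcp_rot': array([-1.79925797e+02,  1.72850802e-04,  1.47159681e+01]), 'wrist_force': array([ 0.00255894, -0.53813417,  0.30864373]), 'torque': array([-0.01963301,  0.02185682, -0.06308696]), 'grasp_force': 0.0, 'opening': 0.08518484257661688} 0.0187
scene [[488.41297939   0.         322.99089788]
 [  0.         488.41297939 235.09055124]
 [  0.           0.           1.        ]] [[ 0.705932    0.57443987 -0.41434146  0.95930561]
 [ 0.70823711 -0.57891025  0.40405831 -0.43293609]
 [-0.00775932 -0.57868969 -0.8155109   0.98543196]
 [ 0.          0.          0.          1.        ]]
top [[528.25905886   0.         322.5701146 ]
 [  0.         528.25905886 244.69812756]
 [  0.           0.           1.        ]] [[-0.01545221 -0.98366543  0.17934199  0.28732902]
 [-0.99985637  0.01395251 -0.00962071  0.01210495]
 [ 0.00696129 -0.1794649  -0.98373975  1.47257618]
 [ 0.          0.          0.          1.        ]]
{'K': array([[425.60350489,   0.        , 314.83660983],
       [  0.        , 425.60350489, 234.78922635],
       [  0.        ,   0.        ,   1.        ]]), 'T_tool_cam': array([[ 1.13270819e-03, -9.44799261e-01, -3.27647788e-01,
         8.41006112e-02],
       [ 9.99998899e-01,  7.56258723e-04,  1.27635306e-03,
        -2.15949822e-04],
       [-9.58110934e-04, -3.27648873e-01,  9.44799078e-01,
        -1.42334729e-01],
       [ 0.00000000e+00,  0.00000000e+00,  0.00000000e+00,
         1.00000000e+00]])}
```

View pics/scene0.png

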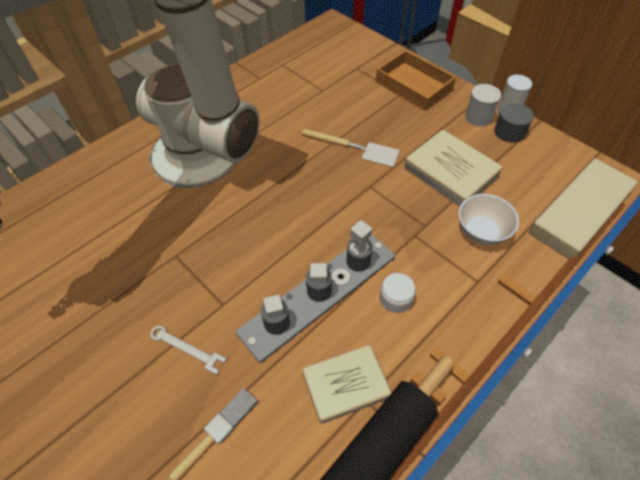

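View pics/top0.png

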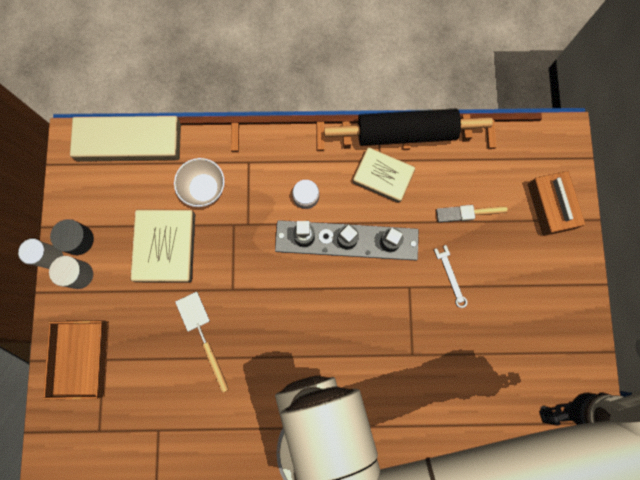

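The loose screw stands in the left boss: its head is at about (303,229) in top and (361,232) in scene. I'll look closer.

```bash
cat > h.py <<'E'
import numpy as np
from scipy.spatial.transform import Rotation as R
from workcell import bot,camera,camera_model
import cv2
def ray(K,T,uv,z):
    d=T[:3,:3]@np.linalg.solve(K,[uv[0],uv[1],1.]); o=T[:3,3]
    return o+d*(z-o[2])/d[2]
def proj(K,T,p):
    c=np.linalg.inv(T)@np.r_[p,1]; c=K@c[:3]; return c[:2]/c[2]
def wristT(o):
    T=np.eye(4);T[:3,:3]=R.from_euler('xyz',o['tcp_rot'],degrees=True).as_matrix();T[:3,3]=o['ee_pos']
    return T@camera_model("wrist")["T_tool_cam"]
E
python3 - <<'E'
from h import *
a=cv2.imread("pics/top0.png")[205:275,265:430];b=cv2.imread("pics/scene0.png")[210:290,310:420]
a=cv2.resize(a,None,fx=4,fy=4,interpolation=2);b=cv2.resize(b,None,fx=3.8,fy=3.8,interpolation=2)
c=np.zeros((590,660,3),np.uint8);c[:280,:660]=a;c[284:284+b.shape[0],:b.shape[1]]=b
cv2.imwrite("pics/c0.png",c)
mt=camera_model("top");ms=camera_model("scene")
print(ray(mt["K"],mt["pose"],(303,228.5),.148),ray(ms["K"],ms["pose"],(361,229),.148))
for uv in((277,221),(418,228),(416.5,259.5),(276,251)):print(ray(mt["K"],mt["pose"],uv,.016))
for uv in((348,237),(394,240)):print(ray(mt["K"],mt["pose"],uv,.108))
E
```

```text
[0.5717074  0.04864446 0.148     ] [0.57980711 0.04990928 0.148     ]
[0.62272417 0.12550173 0.016     ]
[ 0.59695878 -0.27223722  0.016     ]
[ 0.50714652 -0.26373548  0.016     ]
[0.53681556 0.12829328 0.016     ]
[ 0.55575712 -0.0685297   0.108     ]
[ 0.54600392 -0.18946983  0.108     ]
```

View pics/c0.png

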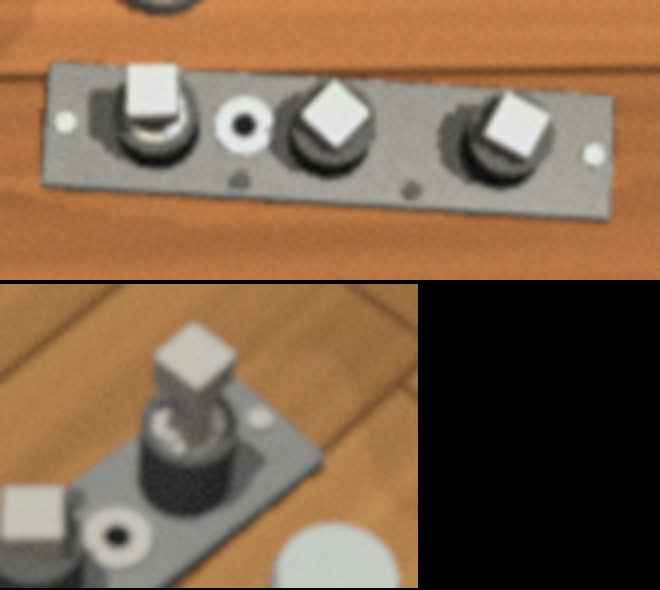

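Request:
{"op": "send_rows", "data": {
  "targets": "47 -37 0 -10 0; 95 -75 0 -20 0; 142 -113 0 -30 0; 190 -150 0 -40 0; 237 -188 0 -50 0; 285 -225 0 -60 0; 332 -263 0 -70 0; 380 -300 0 -80 0; 427 -338 0 -90 0; 475 -376 0 -100 0; 522 -413 0 -110 0; 570 -451 0 -120 0; 570 -451 0 -130 0; 570 -451 0 -140 0; 570 -451 0 -150 0; 570 -451 0 -160 0; 570 -451 0 -165 0; 570 -451 0 -165 0; 570 -451 0 -165 0"
}}

```text
time: 2.48
ee_pos: [0.5764, 0.049, 0.2311]
tcp_rot: [-180.0, -0.0, 179.6]
wrist_force: [-1.0, -0.3, -0.0]
opening: 0.0853
grasp_force: 0.0
```

Run:
```python
from h import *
o=bot.get_obs();print(o['time'],o['q'],o['ee_pos'],o['tcp_rot'],o['wrist_force'])
im=camera("wrist");T=wristT(o);K=camera_model("wrist")["K"]
cv2.imwrite("pics/w0.png",im);np.savez("w0.npz",T=T,K=K)
print(proj(K,T,[.576,.049,.148]),proj(K,T,[.576,.049,.078]))
```

```text
2.475 [4.86039138e+00 8.99032936e+00 1.44675216e+01 9.54959005e+01
 1.42227973e-03 5.25984996e+00] [0.57641268 0.04902172 0.23109336] [-1.79999701e+02 -1.87598844e-02  1.79600541e+02] [-1.0044516  -0.34867533 -0.0067687 ]
[314.85637283 245.63556332] [314.92958118 211.41442533]
```

View pics/w0.png

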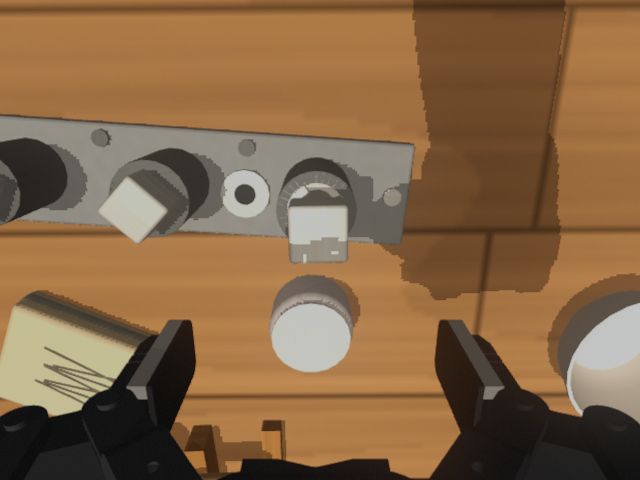

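Head top corners are at about (289,206), (348,205), (347,262) and (290,262), so its sides line up with the tool axes within about a degree.

Run:
```python
from h import *
d=np.load("w0.npz");K,T=d["K"],d["T"]
P=[ray(K,T,u,.148) for u in((289,206),(348,205),(347,262),(290,262))]
print(np.round(P,4),np.mean(P,0))
# boss rim left/right edges (z .078) and bar corner/edges (z .016)
for u in((277,200),(356,200)):print(ray(K,T,u,.078))
for u in((414,145),(401,243),(0,115)):print(ray(K,T,u,.016))
```

```text
[[0.5527 0.035  0.148 ]
 [0.5523 0.0673 0.148 ]
 [0.5861 0.0674 0.148 ]
 [0.5859 0.0347 0.148 ]] [0.56928308 0.05107791 0.148     ]
[0.5673723  0.02193983 0.078     ]
[0.56769035 0.07839829 0.078     ]
[0.53712879 0.13124814 0.016     ]
[0.62362267 0.12573049 0.016     ]
[ 0.51121277 -0.20588791  0.016     ]
```

Request:
{"op": "send_rows", "data": {
  "targets": "-4 -2 0 -10 0; -4 -2 0 -20 0; -4 -2 0 -30 0; -4 -2 0 -40 0; -4 -2 0 -50 0; -4 -2 0 -60 0; -4 -2 0 -70 0; -4 -2 0 -80 0; 4 2 0 -90 0; 4 2 0 -90 0; 4 2 0 -90 0"
}}

```text
time: 3.9
ee_pos: [0.5726, 0.051, 0.2313]
tcp_rot: [-180.0, -0.0, -90.5]
wrist_force: [-0.0, 0.2, 0.1]
opening: 0.0851
grasp_force: 0.0
```

Run:
```python
from h import *
o=bot.get_obs();print(o['time'],o['q'],o['ee_pos'],o['tcp_rot'],o['wrist_force'])
im=camera("wrist");T=wristT(o);K=camera_model("wrist")["K"]
cv2.imwrite("pics/w1.png",im);np.savez("w1.npz",T=T,K=K)
```

```text
3.9 [ 5.08916649e+00  8.45377849e+00  1.38893971e+01  9.54260031e+01
 -1.70195617e-03 -8.43812675e+01] [0.57261352 0.05098677 0.23131767] [-1.79990264e+02 -7.52346177e-04 -9.05295662e+01] [-0.00082522  0.1711261   0.1454032 ]
```

View pics/w1.png

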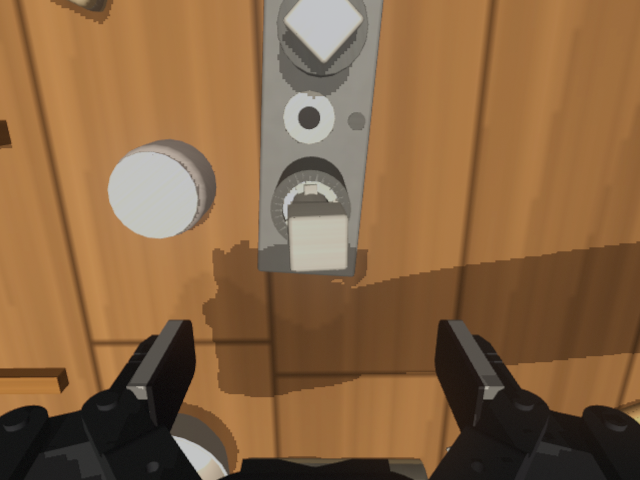

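The head top spans about u 289–347, v 215–271. A tooth is visible at (311,187), toward world −y, so the teeth lie along world y, about 86° clockwise of the bar's x axis.

Run:
```python
from h import *
d=np.load("w1.npz");K,T=d["K"],d["T"]
P=[ray(K,T,u,.148) for u in((289,214.5),(347.5,213.5),(347,271),(290,271))]
print(np.round(P,4),np.mean(P,0))
for u in((272,205),(350,205)):print(ray(K,T,u,.078))
print(ray(K,T,(311,190),.081))
```

```text
[[0.5862 0.0325 0.148 ]
 [0.5539 0.0322 0.148 ]
 [0.5536 0.0668 0.148 ]
 [0.5865 0.0665 0.148 ]] [0.57003528 0.04952257 0.148     ]
[0.60281691 0.04587971 0.078     ]
[0.54683127 0.04632    0.078     ]
[0.57466407 0.03440881 0.081     ]
```

Request:
{"op": "send_rows", "data": {
  "targets": "1 0 50 0 0; 1 0 90 0 40; 1 0 115 0 90; 1 0 115 0 120; 1 0 115 0 120; 1 0 115 0 120; 1 0 115 0 120",
  "newtons": 20
}}

```text
time: 4.82
ee_pos: [0.573, 0.0501, 0.1173]
tcp_rot: [-179.9, 0.0, -90.3]
wrist_force: [0.7, 0.1, -0.4]
opening: 0.045
grasp_force: 0.0
```

Request:
{"op": "send_rows", "data": {
  "targets": "0 0 0 0 140; 0 0 0 0 150; 0 0 0 0 160; 0 0 0 0 170; 0 0 0 0 200; 0 0 0 0 200; 0 0 0 0 200; 0 0 0 0 200",
  "newtons": 20
}}

```text
time: 5.82
ee_pos: [0.5728, 0.05, 0.1166]
tcp_rot: [-179.9, -0.0, -90.3]
wrist_force: [4.0, -0.3, 5.2]
opening: 0.0345
grasp_force: 21.3
```

Request:
{"op": "send_rows", "data": {
  "targets": "0 -0.5 0 -6 200; 0 -0.5 0 -12 200; 0 -0.5 0 -18 200; 0 -0.5 0 -24 200; 0 -0.5 0 -30 200; 0 -0.5 0 -30 200"
}}

```text
time: 6.58
ee_pos: [0.5732, 0.0499, 0.1167]
tcp_rot: [-180.0, -0.0, -60.2]
wrist_force: [3.6, -1.9, 6.0]
opening: 0.0347
grasp_force: 20.2
```

Request:
{"op": "send_rows", "data": {
  "targets": "0 0 0.3 -6 200; 0 0 0.3 -12 200; 0 0 0.3 -18 200; 0 0 0.3 -24 200; 0 0 0.3 -30 200; 0 0 0.3 -30 200"
}}

```text
time: 7.32
ee_pos: [0.5722, 0.05, 0.1146]
tcp_rot: [179.9, 0.1, -30.3]
wrist_force: [2.2, -0.5, -5.6]
opening: 0.0341
grasp_force: 20.6
```

Request:
{"op": "send_rows", "data": {
  "targets": "0 0 1 -3 200; 0 0 2 -6 200; 0 0 3 -9 200; 0 0 4 -12 200; 0 0 4 -12 200; 0 0 4 -12 200"
}}

```text
time: 8.07
ee_pos: [0.5724, 0.05, 0.1112]
tcp_rot: [180.0, 0.1, -18.4]
wrist_force: [0.9, -0.3, -7.0]
opening: 0.034
grasp_force: 20.5
```

Request:
{"op": "send_rows", "data": {
  "targets": "0 0 0.5 -2 200; 0 0 1 -4 200; 0 0 1.5 -6 200; 0 0 2 -8 200; 0 0 2 -8 200; 0 0 2 -8 200"
}}

```text
time: 8.82
ee_pos: [0.5732, 0.05, 0.1104]
tcp_rot: [-180.0, -0.0, -10.3]
wrist_force: [1.7, -1.1, 0.2]
opening: 0.0338
grasp_force: 20.8
```

Request:
{"op": "send_rows", "data": {
  "targets": "0 0 0.5 0 200; 0 0 1 0 200; 0 0 1 0 200; 0 0 1 0 200"
}}

```text
time: 9.32
ee_pos: [0.5735, 0.05, 0.1102]
tcp_rot: [-180.0, -0.1, -10.3]
wrist_force: [1.6, -0.1, 6.3]
opening: 0.0339
grasp_force: 21.1
```

Run:
```python
from h import *
o=bot.get_obs();print(o['time'],o['q'],o['ee_pos'],o['tcp_rot'],o['wrist_force'],o['torque'])
im=camera("wrist");s=camera("scene")[200:290,310:420]
c=np.zeros((480,800,3),np.uint8);c[:240,:400]=cv2.resize(s,(400,240),interpolation=2);c[:,:]=c
c[240:,:320]=cv2.resize(im,(320,240));c[:360,400:]=cv2.resize(im[60:420,120:520],(400,360))
cv2.imwrite("pics/c1.png",c)
```

```text
9.325 [ 4.98502415e+00  7.67044768e+00 -3.73432763e-01  8.18373597e+01
 -1.19059379e-02 -1.64715448e+02] [0.57353734 0.04996751 0.11019032] [-1.79980178e+02 -1.17697667e-01 -1.02995608e+01] [ 1.61329184 -0.13641447  6.32063264] [-0.23956382 -0.29673438 -0.02136171]
```

View pics/c1.png

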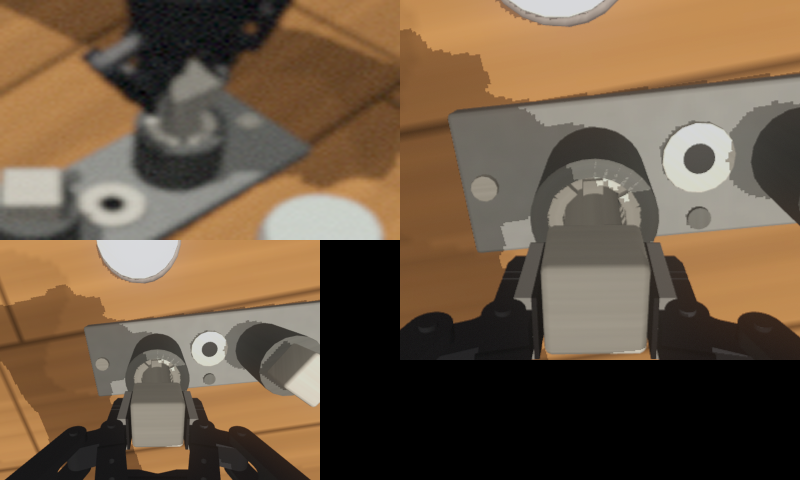

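The screw sits in the notch, about 6.5 mm lower than at the start, with a 6 N press. Now turning forward and following the thread down.

Request:
{"op": "send_rows", "data": {
  "targets": "0 0 0.2 6 200; 0 0 0.5 12 200; 0 0 0.8 18 200; 0 0 1.1 24 200; 0 0 1.3 30 200; 0 0 1.6 36 200; 0 0 1.9 42 200; 0 0 2.1 48 200; 0 0 2.4 54 200; 0 0 2.7 60 200; 0 0 2.7 60 200",
  "newtons": 35
}}

```text
time: 10.8
ee_pos: [0.5735, 0.0499, 0.1079]
tcp_rot: [-179.9, -0.0, -70.4]
wrist_force: [0.4, -2.4, 9.6]
opening: 0.0336
grasp_force: 35.7
```

Request:
{"op": "send_rows", "data": {
  "targets": "0 0 0.3 7 200; 0 0 0.6 14 200; 0 0 0.9 21 200; 0 0 1.2 28 200; 0 0 1.5 35 200; 0 0 1.9 42 200; 0 0 2.2 49 200; 0 0 2.5 56 200; 0 0 2.8 63 200; 0 0 3.1 70 200; 0 0 3.4 77 200; 0 0 3.7 84 200; 0 0 4.0 90 200; 0 0 4.0 90 200"
}}

```text
time: 12.55
ee_pos: [0.574, 0.0501, 0.1034]
tcp_rot: [-180.0, 0.2, -160.3]
wrist_force: [5.8, 0.0, 6.6]
opening: 0.0334
grasp_force: 35.3
```

Request:
{"op": "send_rows", "data": {
  "targets": "0 0 0.3 7 200; 0 0 0.6 14 200; 0 0 0.9 21 200; 0 0 1.2 28 200; 0 0 1.5 35 200; 0 0 1.9 42 200; 0 0 2.2 49 200; 0 0 2.5 56 200; 0 0 2.8 63 200; 0 0 3.1 70 200; 0 0 3.4 77 200; 0 0 3.7 84 200; 0 0 4.0 90 200; 0 0 4.0 90 200"
}}

```text
time: 14.3
ee_pos: [0.5749, 0.0496, 0.0994]
tcp_rot: [179.8, 0.1, 109.8]
wrist_force: [9.0, -2.1, 3.9]
opening: 0.0336
grasp_force: 35.1
```

Request:
{"op": "send_rows", "data": {
  "targets": "0 0.4 0.3 7 200; 0 0.8 0.6 14 200; 0 0.8 0.9 21 200; 0 0.8 1.2 28 200; 0 0.8 1.5 35 200; 0 0.8 1.9 42 200; 0 0.8 2.2 49 200; 0 0.8 2.5 56 200; 0 0.8 2.8 63 200; 0 0.8 3.1 70 200; 0 0.8 3.4 77 200; 0 0.8 3.7 84 200; 0 0.8 4.0 90 200; 0 0.8 4.3 96 200; 0 0.8 4.3 96 200; 0 0.8 4.3 96 200"
}}

```text
time: 16.3
ee_pos: [0.5746, 0.0493, 0.0952]
tcp_rot: [179.9, -0.1, 13.8]
wrist_force: [5.0, -5.1, 7.4]
opening: 0.0337
grasp_force: 35.6
```

Run:
```python
from h import *
o=bot.get_obs();print(o['time'],o['q'],o['ee_pos'],o['tcp_rot'],o['wrist_force'],o['torque'],o['grasp_force'])
im=camera("wrist")
cv2.imwrite("pics/w2.png",im);T=wristT(o);K=camera_model("wrist")["K"]
np.savez("w2.npz",T=T,K=K)
```

```text
16.3 [ 4.96688551e+00  7.96030005e+00 -1.70945751e+00  8.01883912e+01
 -1.27417281e-01  1.71131828e+02] [0.57462309 0.04930219 0.09519879] [ 1.79852238e+02 -1.20512660e-01  1.38350551e+01] [ 5.01398501 -5.13995291  7.38772607] [-1.32274655 -0.92168772  0.17186804] 35.61366856098175
```

View pics/w2.png

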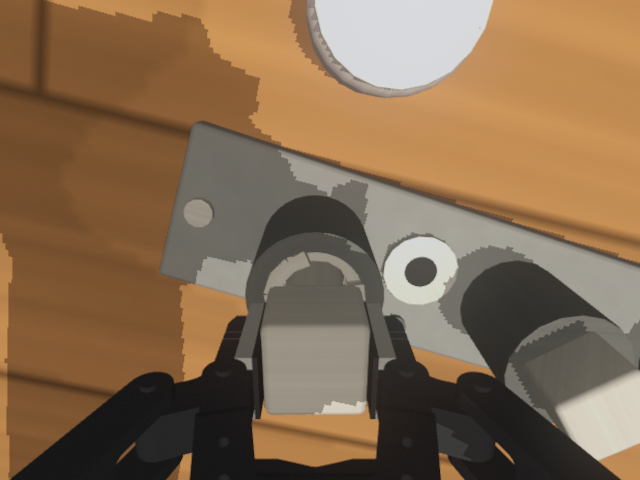

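Run:
```python
from h import *
d=np.load("w2.npz");K,T=d["K"],d["T"]
im=cv2.imread("pics/w2.png",0)
print(im[330,252:275],im[330,360:385])
for w in(107,109,111):
    print(w,(T@np.r_[np.linalg.solve(K,[316,325,1.])*425.6*.034/w,1])[:3])
```

```text
[ 86  87  87  87  86  80  53  36  79 106 125 132 135 137 139 142 142 143
 142 142 143 142 142] [142 142 142 141 140 136 133 129 120 102  67  44  71  86  89  88  89  89
  89  90  90  89  89  89  89]
107 [0.58698238 0.05204363 0.11918199]
109 [0.58824604 0.05237124 0.12135684]
111 [0.58946416 0.05268704 0.12345332]
```

```bash
python3 -c "
from workcell import ticket
print(ticket.job_done())"
```

```text
the job is handed in; nothing more can be done
None
```

The screw dropped into its thread, was turned clockwise 336°, just short of a full turn because of the wrist's joint range, and the job is handed in. It sits about 21–22 mm below the rim by the arm's height readings (the wrist picture alone suggested up to about 25), with its head still gripped at 35 N; the verdict was not shown.

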